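Mix the lemon and lime drops

ROBOT

A 6-joint arm with a two-finger parallel gripper is mounted at the origin on the work surface. World frame = base frame: x ahead of the robot, y to its left, z up, the work surface at z = 0. Lengths are in m, angles in rad, forces in N, time in s.
With the tool pointing down it reaches from about 0.25 to 0.725 m from the base axis. Payload 4 kg.
Tool frame: the origin (TCP) lies midway between the tips of the shut fingers; the grasp point (between the pads) lies 19 mm behind it (bot.grip_depth is the distance from the TCP to the grasp point, in m); z points along the fingers, y is the line along which they close (so a half turn about z gives the same grasp; the last joint's range is limited). The gripper opens to 85 mm and grips with 20 to 120 N. Pads are 22 mm wide; open, the fingers measure 114 mm over their backs; the gripper's body (76 mm by 85 mm) begins 54 mm behind the grasp point. The pads swing forward as they close: fully open they stand 13 mm farther back than shut.
Start: joints at [-1.321, 0.241, 0.005, 1.335, 0, 1.571], TCP at [0.124, -0.484, 0.231] pointing down, gripper open.
Joint ranges: [-2.72, 2.72], [-1.05, 1.87], [-1.09, 1.28], [-1.99, 2.15], [-1.42, 1.44], [-3.14, 3.14]. Speed limits (rad/s): [2.79, 2.79, 3.14, 3.14, 3.14, 3.14].

INTERFACE

Orientations are given as a unit quaternion [x, y, z, w].
In Python, from workcell import bot gives the robot as it stands.
- The arm moves only by the shell command python3 -m creep 'ROWS'. ROWS is JSON, one flat list of numbers, 5 for each row, row after row: the shift along the world's x, y, z in m, then the turn about the world's z in rad, then the finger opening in m, from 0 to 0.0854. In form: [x, y, z, twist, claw, x, y, z, twist, claw, ...]. A call has 1 to 10 rows; each row is the pose to reach, as a shift and turn from the pose commanded when the call began; what a row does not reach only later rows make up. A row lasts 1/12 s, in which the tool goes at most 41.7 mm and 7.16 degrees, less where a joint would pass 70% of its speed; a pose out of reach is approached as far as the arm can. A call with a gripper value outside its range is refused whole. The fingers move at their own pace and stop on an object; the grip force is fixed at half the most. Time passes only in rows, so rows that repeat a pose let the fingers close. It gives the time, the measured TCP pose, the force, the opening and the grip force at its end, in the units of the state.
- bot.get_obs(): the state, without advancing time (a new reading comes with each control period).
- bot.camera(name): name is "scene" or "top"; returns a dict with "pixels" (384x512x3 uint8, red, green, blue), "camera_matrix" (3x3 intrinsics, pixels), "dist_coeffs" ([k1, k2, p1, p2, k3] as OpenCV has them; the pictures are not rectified), "extrinsics" (4x4, takes a point from world to camera coordinates). Camera axes: x right, y down, z forward; pixel columns grow to the right and rows downward; lengths in m; the calibration is good to about 2 mm. A picture is of the moment at which its call begins. There is no depth.
- bot.job_done(): hands the job in; it is judged then, once.
Trained networks look in the newest picture that a camera, given by its name, has taken for a name from the list of things; names that differ only in an ending like _2 or _b are one class to them, and where a whole thing is asked for, a point or a joint stands for the part that bears it (a point fixed in the world has none). Each returns a list of dicts, best first, with "score" (0 to 1); they miss things now and then, are a little off and sometimes report something else, mostly with a low value. They report only what shows in the picture. A call takes as long as a camera call. They do not tell look-alikes from the thing itself.
- bot.look_for(camera, thing): "centre" ([column, row] as shares, 0 to 1, of the picture: columns of its width, rows of its height, amid what is visible of it).
- bot.place_of(camera, thing): "centre" ([column, row] as shares, 0 to 1, of the picture: columns of its width, rows of its height: a listed point, or the origin of a listed thing).
The state is a dict: "clock": time; "joint_pos": joint angles; "joint_vel": joint speeds; "tau": joint torques, N m; "eef_pos": TCP position; "tool_rot": TCP orientation; "ft_force": force on the tool from outside, world axes, zero at the start; "ft_torque": the same for the moment, N m; "grip_width": finger opening in m; "grasp_force": force on a finger pad.
Only numpy, scipy, OpenCV 4.12 (cv2) and the standard library are available. Lean on these libraries where they do the work, as an engineer would, in place of code of your own. Each camera call takes 0.05 s, during which the arm holds its last target. There are 200 camera calls.

TASK

The yellow lemon drops and green lime drops lie on opposite sides of the white bowl. Take the wooden stick and stir them with its foot down in the bowl until both halves of the bowl, either side of the blue line, hold at least two drops of each colour, keeping your fingers off the drops and every drop in the bowl. Then stand the sticky stick upright in the terracotta spoon rest, and leave the jug and tin undisturbed.

Things in the scene. Friction and masses are not known exactly. Their poses are not given: they have to be found in the camera images.
- bowl: White ceramic bowl, held to the table by a suction foot, 192 mm across the rim, 55 mm high, wall 5 mm; flat inner floor 64 mm in radius, 6 mm above the table, sides sloping out. Origin: centre of the underside; z up. Two blue lugs near the rim point along its +y and -y (to 119 mm from the centre); a blue line on the floor (x = 0) joins them and parts the bowl into halves x > 0 and x < 0.
- rest: Terracotta spoon rest, a round shallow dish fixed on the table, 110 mm across, rim 12 mm high, flat inner floor 5 mm above the table and about 45 mm in radius. Origin: centre of the underside.
- stick: Wooden stirring stick (muddler), round, 175 mm long, standing upright and loose on its broad foot on the bare table. Foot 26 mm across from 3 to 24 mm height (underside 24 mm across), shaft 22 mm across at 36 mm height tapering to 20 mm at 165 mm, domed top. 80 g. Origin: centre of the foot's underside; z along the stick to its top.
- jug: Glass measuring jug, bystander, loose, 100 mm across, 130 mm high, handle to 87 mm from its axis on +y. Origin: centre of the underside.
- tin: Closed stainless tin, bystander, loose, 94 mm across, 85 mm high. Origin: centre of the underside.
- press: Aluminium citrus press, bystander, fixed, base 160 x 110 mm, 235 mm high, lever to 135 mm from the origin on its -x. Origin: centre of the underside.
- caddy: Clear plastic caddy with two closed hinged lids, bystander, fixed, 120 (x) x 240 (y) x 87 mm. Origin: centre of the underside.
- lemon0: Yellow lemon drop: chunky hard drum-shaped sweet, 20 mm across and 16 mm high, 12 g, lying flat on the bowl floor, at the start in the bowl's x > 0 half. Origin: its centre.
- lemon1: Yellow lemon drop: chunky hard drum-shaped sweet, 20 mm across and 16 mm high, 12 g, lying flat on the bowl floor, at the start in the bowl's x > 0 half. Origin: its centre.
- lemon2: Yellow lemon drop: chunky hard drum-shaped sweet, 20 mm across and 16 mm high, 12 g, lying flat on the bowl floor, at the start in the bowl's x > 0 half. Origin: its centre.
- lemon3: Yellow lemon drop: chunky hard drum-shaped sweet, 20 mm across and 16 mm high, 12 g, lying flat on the bowl floor, at the start in the bowl's x > 0 half. Origin: its centre.
- lemon4: Yellow lemon drop: chunky hard drum-shaped sweet, 20 mm across and 16 mm high, 12 g, lying flat on the bowl floor, at the start in the bowl's x > 0 half. Origin: its centre.
- lime0: Green lime drop: chunky hard drum-shaped sweet, 20 mm across and 16 mm high, 12 g, lying flat on the bowl floor, at the start in the bowl's x < 0 half. Origin: its centre.
- lime1: Green lime drop: chunky hard drum-shaped sweet, 20 mm across and 16 mm high, 12 g, lying flat on the bowl floor, at the start in the bowl's x < 0 half. Origin: its centre.
- lime2: Green lime drop: chunky hard drum-shaped sweet, 20 mm across and 16 mm high, 12 g, lying flat on the bowl floor, at the start in the bowl's x < 0 half. Origin: its centre.
- lime3: Green lime drop: chunky hard drum-shaped sweet, 20 mm across and 16 mm high, 12 g, lying flat on the bowl floor, at the start in the bowl's x < 0 half. Origin: its centre.
- lime4: Green lime drop: chunky hard drum-shaped sweet, 20 mm across and 16 mm high, 12 g, lying flat on the bowl floor, at the start in the bowl's x < 0 half. Origin: its centre.
There are look-alikes about, which are no part of the job. Several things look just like the stick: the one meant starts farthest from the robot's base.

How it is judged:
By the outcome, as a careful person would: the job done as asked, in the order asked, and still so for the second after the job is handed in, with the robot touching nothing.
It also fails if it takes over 72 s, if anything falls off the work surface, if the arm or the gripper's body presses on something with over 40 N, if the wrist force passes 120 N, or if a joint passes its speed limit or range.

## Working session

There is one attempt and no reset: what is moved stays moved. The work goes in short steps, Python scripts to look and compute and a shell command to move; the robot and the scene stay as the last step left them, time stands still between calls to the robot, and variables do not carry over. Pictures are saved under pics/ and viewed, at most 16 in all, crops included, and the job is handed in when it is done.

```bash
mkdir -p pics; cat > h.py <<'E'
import numpy as np, cv2
from workcell import bot
def snap(cam,fn=None):
    c=bot.camera(cam)
    if fn: cv2.imwrite('pics/'+fn,cv2.cvtColor(c['pixels'],cv2.COLOR_RGB2BGR))
    return c
def world(c,share,z):
    uv=np.array([[share[0]*512,share[1]*384]],float)
    return wpix(c,uv[0],z)
def wpix(c,uv,z):
    p=cv2.undistortPoints(np.array([[uv]],float),np.array(c['camera_matrix'],float),np.array(c['dist_coeffs'],float))[0,0]
    E=np.array(c['extrinsics']);R,t=E[:3,:3],E[:3,3]
    o=-R.T@t;d=R.T@np.array([p[0],p[1],1]);s=(z-o[2])/d[2]
    return (o+s*d)[:2]
def proj(c,P):
    E=np.array(c['extrinsics'])
    return cv2.projectPoints(np.array(P,float).reshape(-1,1,3),cv2.Rodrigues(E[:3,:3])[0],E[:3,3],np.array(c['camera_matrix'],float),np.array(c['dist_coeffs'],float))[0][:,0]
E
python3 - <<'E'
from h import *
for cam in('top','scene'):
    c=snap(cam,cam+'0.png')
    E=np.array(c['extrinsics']);print(cam,(-E[:3,:3].T@E[:3,3]).round(3))
    for t,z in [('bowl',0),('rest',0),('stick',0),('jug',0),('tin',0),('press',0),('caddy',0),('lemon0',.014),('lime0',.014)]:
        for r in bot.place_of(cam,t):
            print(t,round(r['score'],2),(np.array(r['centre'])*[512,384]).round(0),world(c,r['centre'],z).round(3))
print({k:np.round(v,3) for k,v in bot.get_obs().items()})
E
```

```text
top [ 0.241 -0.007  1.436]
bowl 0.61 [249. 190.] [0.578 0.028]
rest 0.82 [336. 205.] [ 0.522 -0.294]
stick 0.59 [207. 235.] [0.407 0.179]
stick 0.56 [184. 232.] [0.418 0.263]
stick 0.55 [182. 212.] [0.49  0.273]
stick 0.44 [177. 246.] [0.369 0.284]
jug 0.75 [187. 150.] [0.732 0.264]
tin 0.89 [338. 155.] [ 0.714 -0.308]
press 0.95 [403. 191.] [ 0.576 -0.545]
press 0.38 [253. 182.] [0.605 0.012]
caddy 0.6 [108. 194.] [0.557 0.554]
caddy 0.25 [261. 183.] [ 0.602 -0.015]
lemon0 0.57 [255. 184.] [0.594 0.004]
lemon0 0.56 [261. 189.] [ 0.576 -0.017]
lemon0 0.48 [255. 178.] [0.619 0.008]
lemon0 0.4 [259. 184.] [ 0.595 -0.009]
lemon0 0.38 [251. 184.] [0.595 0.02 ]
lime0 0.57 [247. 193.] [0.56  0.036]
lime0 0.55 [259. 186.] [ 0.59 -0.01]
lime0 0.49 [246. 203.] [0.524 0.039]
lime0 0.45 [253. 200.] [0.534 0.014]
lime0 0.39 [238. 198.] [0.541 0.067]
lime0 0.37 [243. 187.] [0.584 0.049]
scene [1.081 0.98  0.98 ]
bowl 0.82 [251. 206.] [0.574 0.021]
bowl 0.5 [174. 160.] [ 0.709 -0.315]
rest 0.74 [227. 148.] [ 0.509 -0.299]
stick 0.95 [357. 239.] [0.363 0.288]
stick 0.63 [318. 249.] [0.487 0.267]
st
[... 514 characters left out ...]
[0.566 0.047]
lime0 0.53 [269. 203.] [0.526 0.045]
lime0 0.52 [258. 202.] [0.553 0.026]
lime0 0.5 [271. 204.] [0.522 0.052]
lime0 0.48 [263. 199.] [0.535 0.023]
lime0 0.38 [250. 206.] [0.586 0.033]
{'clock': np.float64(1.0), 'joint_pos': array([-1.321,  0.241,  0.005,  1.335, -0.   ,  1.571]), 'joint_vel': array([-0.,  0., -0.,  0., -0.,  0.]), 'tau': array([-1.0000e-03, -3.7222e+01,  2.5270e+01,  1.0000e-03,  0.0000e+00,
       -0.0000e+00]), 'eef_pos': array([ 0.124, -0.484,  0.231]), 'tool_rot': array([ 0.992,  0.125, -0.   ,  0.   ]), 'ft_force': array([-0.033, -0.291, -0.78 ]), 'ft_torque': array([-0.039, -0.008, -0.023]), 'grasp_force': np.float64(0.0), 'grip_width': np.float64(0.085)}
```

View pics/top0.png

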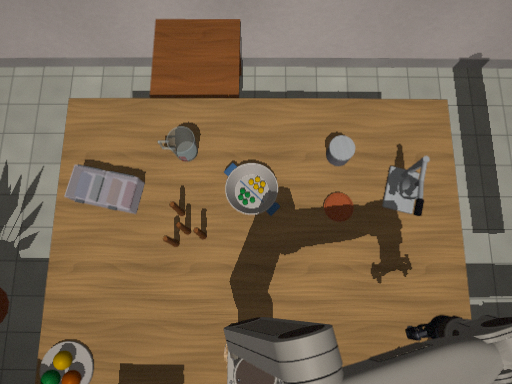

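View pics/scene0.png

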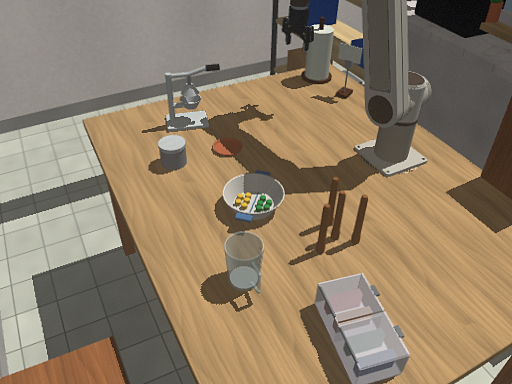

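The top view shows four stick look-alikes around (185,225), the bowl at (252,188), the rest at (338,206). The farthest stick stands near (0.49, 0.27). Next I zoom in with model overlays.

```bash
python3 - <<'E'
from h import *
def ring(x,y,z,r): 
    a=np.linspace(0,2*np.pi,60);return np.c_[x+r*np.cos(a),y+r*np.sin(a),0*a+z]
tiles=[]
S=5
for cam,boxes in (('top',[(160,155,80,100),(222,155,60,70),(318,185,45,45)]),('scene',[(300,165,80,100),(215,165,75,65),(205,130,45,35)])):
    c=snap(cam); im=cv2.cvtColor(c['pixels'],cv2.COLOR_RGB2BGR)
    big=cv2.resize(im,None,fx=S,fy=S,interpolation=cv2.INTER_CUBIC)
    def dr(P,col): cv2.polylines(big,[((proj(c,P)+.5)*S).astype(int)],False,col,1)
    x,y=.488,.270
    for z,r in((0,.012),(.165,.010)): dr(ring(x,y,z,r),(255,255,0))
    dr([[x,y,0],[x,y,.175]],(255,255,0))
    x,y=.578,.02
    dr(ring(x,y,.055,.096),(0,0,255)); dr(ring(x,y,.006,.064),(0,0,255))
    dr(ring(.515,-.298,.012,.055),(255,0,255))
    row=[cv2.copyMakeBorder(q:=big[b*S:(b+h)*S,a*S:(a+w)*S],0,500-h*S,0,0,0) if h*S<500 else big[b*S:(b+h)*S,a*S:(a+w)*S] for a,b,w,h in boxes]
    tiles.append(np.hstack(row))
    o=tiles[-1]; print(o.shape)
    cv2.imwrite(f'pics/z_{cam}.png',cv2.resize(o,None,fx=min(1,800/o.shape[1]),fy=min(1,800/o.shape[1])))
E
```

```text
(500, 925, 3)
(500, 1000, 3)
```

View pics/z_top.png

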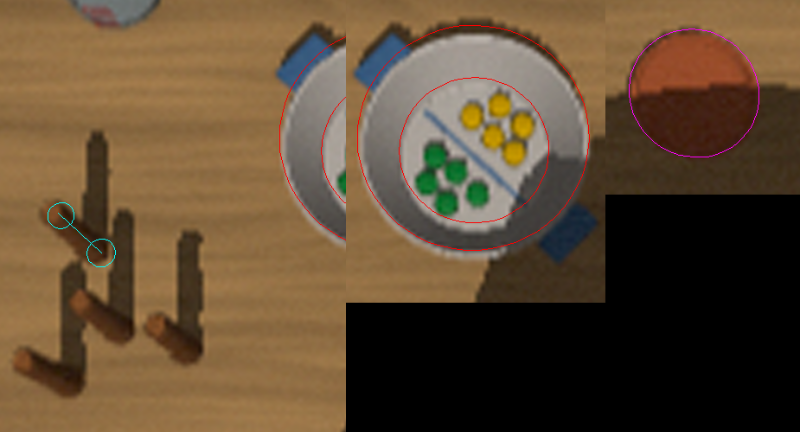

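View pics/z_scene.png

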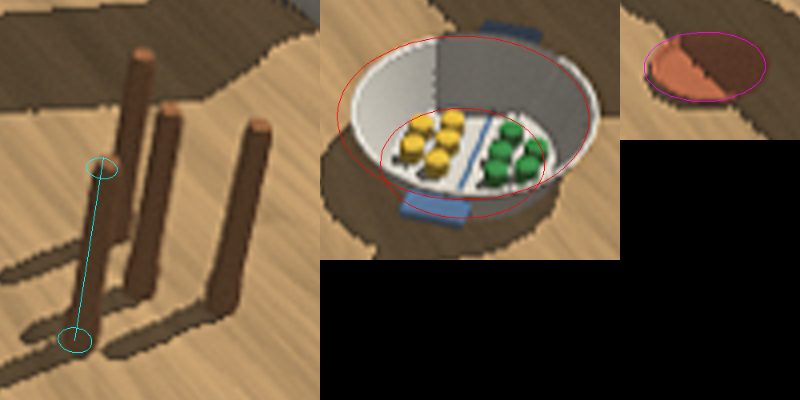

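The overlays show the stick guess is nearly right, while the bowl is about 7 mm nearer in x. The lemons are up-right of the line and the limes down-left. Next I measure by colour.

```bash
cat >> h.py <<'E'
def blobs(im,lo,hi,n,box,amin=5):
    hsv=cv2.cvtColor(im,cv2.COLOR_RGB2HSV); m=cv2.inRange(hsv,np.array(lo),np.array(hi))
    k=np.zeros_like(m);k[box[1]:box[3],box[0]:box[2]]=1;m*=k
    nn,l,s,ce=cv2.connectedComponentsWithStats(m)
    o=sorted([(s[i,4],ce[i]) for i in range(1,nn) if s[i,4]>=amin],key=lambda a:-a[0])
    return o[:n],m
def fitstick(c,mask,x0,zs=((0,.012),(.003,.013),(.024,.013),(.036,.011),(.165,.010),(.174,.005))):
    from scipy.optimize import minimize
    a=np.linspace(0,2*np.pi,24);S=4
    M=cv2.resize(mask,None,fx=S,fy=S,interpolation=cv2.INTER_NEAREST)>0
    def f(p):
        P=np.vstack([np.c_[p[0]+r*np.cos(a),p[1]+r*np.sin(a),0*a+z] for z,r in zs])
        h=cv2.convexHull(((proj(c,P)+.5)*S).astype(np.float32)).astype(np.int32)
        I=np.zeros(M.shape,np.uint8);cv2.fillConvexPoly(I,h,1);I=I>0
        return -(I&M).sum()/(I|M).sum()
    return minimize(f,x0,method='Nelder-Mead',options=dict(initial_simplex=np.array([x0,np.add(x0,[.008,0]),np.add(x0,[0,.008])])))
E
python3 - <<'E'
from h import *
for cam,bb,rb in(('top',(215,150,290,225),(318,185,360,225)),('scene',(210,160,300,230),(205,130,250,165))):
    c=snap(cam);im=c['pixels']
    bl,_=blobs(im,(100,90,40),(130,255,255),3,bb)
    L=[wpix(c,b[1],.045) for b in bl if b[0]>15]
    print(cam,'lugs',[(b[0],b[1].round(1)) for b in bl],np.round(L,4))
    if len(L)>1: d=L[0]-L[1];print(' mid',(L[0]+L[1])/2,'ang',np.degrees(np.arctan2(d[1],d[0])))
    r,g,b=[im[...,i].astype(float)+1 for i in range(3)]
    m=((r/g>1.9)).astype(np.uint8);k=np.zeros_like(m);k[rb[1]:rb[3],rb[0]:rb[2]]=1;m*=k
    P=np.argwhere(m)[:,::-1].astype(np.float32); (e,ax,_)=cv2.fitEllipse(cv2.convexHull(P)); print(' rest',len(P),e,wpix(c,e,.010).round(4))
    sb=(160,150,215,250) if cam=='top' else (300,165,380,265)
    sm=((r/g>1.55)&(r<170)).astype(np.uint8);k=np.zeros_like(m);k[sb[1]:sb[3],sb[0]:sb[2]]=1;sm*=k
    nn,l,s,ce=cv2.connectedComponentsWithStats(sm)
    for i in range(1,nn):
        if s[i,4]>30: print(' comp',s[i],ce[i].round(1))
    p=proj(c,[[.488,.27,.08]])[0].astype(int); j=l[p[1]-2:p[1]+3,p[0]-2:p[0]+3].max()
    R=fitstick(c,(l==j).astype(np.uint8),[.488,.27]);print(' stick',R.x.round(4),R.fun)
    for nm,lo,hi in(('lemon',(20,120,90),(34,255,255)),('lime',(50,100,40),(85,255,255))):
        o,_=blobs(im,lo,hi,7,bb)
        print(' ',nm,[(q[0],*wpix(c,q[1],.018).round(3)) for q in o])
E
```

```text
top lugs [(np.int32(80), array([272.8, 208.3])), (np.int32(73), array([229.8, 168.7]))] [[ 0.499  -0.0583]
 [ 0.645   0.098 ]]
 mid [0.57200269 0.01984788] ang -133.04847076318285
 rest 572 (338.1679992675781, 206.63290405273438) [ 0.5129 -0.2988]
 comp [170 202  15  14  88] [177.  208.5]
 comp [176 222  15  12  83] [182.8 227.7]
 comp [194 228  13  11  73] [199.8 233.1]
 comp [163 236  16  11  82] [170.8 240.9]
 stick [0.4887 0.2755] -0.7177254098360656
  lemon [(np.int32(80), np.float64(0.585), np.float64(-0.012)), (np.int32(25), np.float64(0.614), np.float64(-0.002)), (np.int32(24), np.float64(0.604), np.float64(0.021))]
  lime [(np.int32(64), np.float64(0.557), np.float64(0.049)), (np.int32(21), np.float64(0.528), np.float64(0.043)), (np.int32(20), np.float64(0.537), np.float64(0.017))]
scene lugs [(np.int32(99), array([243.6, 216.5])), (np.int32(6), array([253. , 203.5]))] [[0.6385 0.0949]]Traceback (most recent call last):
  File "<stdin>", line 10, in <module>
cv2.error: OpenCV(4.12.0) /io/opencv/modules/imgproc/src/shapedescr.cpp:356: error: (-215:Assertion failed) n >= 0 && (depth == CV_32F || depth == CV_32S) in function 'fitEllipseNoDirect'
```

```bash
python3 -m creep '[0.018,0.037,0.01,0.06,0.06, 0.036,0.075,0.01,0.12,0.06, 0.054,0.112,0.01,0.18,0.06, 0.072,0.15,0.01,0.24,0.06, 0.09,0.187,0.01,0.3,0.06, 0.108,0.225,0.01,0.36,0.06, 0.126,0.262,0.01,0.42,0.06, 0.144,0.3,0.01,0.48,0.06, 0.162,0.337,0.01,0.53,0.06, 0.18,0.375,0.01,0.57,0.06]'; python3 -c "
from workcell import bot;print(bot.get_obs()['joint_pos'])"
```

```text
clock: 2.03
eef_pos: [0.3038, -0.1081, 0.2417]
tool_rot: [0.917, 0.399, 0.001, 0.001]
ft_force: [1.3, -0.9, -0.8]
grip_width: 0.0596
grasp_force: 0.0
[-3.41891841e-01 -1.23363598e-01 -3.59030327e-01  1.33335089e+00
 -5.04978053e-05  1.97823873e+00]
```

```bash
python3 -m creep '[0.018,0.037,0,0,0.06, 0.036,0.075,0,0,0.06, 0.054,0.112,0,0,0.06, 0.072,0.15,0,0,0.06, 0.09,0.187,0,0,0.06, 0.108,0.225,0,0,0.06, 0.126,0.262,0,0,0.06, 0.145,0.3,0,0,0.06, 0.165,0.34,0,0,0.06, 0.185,0.381,0,0,0.06]'; python3 - <<'E'
from h import *
c=snap('top','a1.png'); d=snap('scene');print(bot.get_obs()['eef_pos'],bot.get_obs()['joint_pos'])
a=cv2.cvtColor(c['pixels'],6-2)[140:260,140:240]; b=cv2.cvtColor(d['pixels'],4)[130:270,270:400]
f=lambda q:cv2.resize(q,(400,int(400*q.shape[0]/q.shape[1])),interpolation=cv2.INTER_CUBIC)[:430]
cv2.imwrite('pics/a1.png',np.hstack([f(a)[:430],f(b)[:430]]) if f(a).shape[0]>=430 and f(b).shape[0]>=430 else f(b))
E
```

```text
clock: 2.87
eef_pos: [0.4855, 0.2662, 0.2413]
tool_rot: [0.917, 0.399, 0.0, 0.0]
ft_force: [1.2, -0.6, 0.8]
grip_width: 0.0599
grasp_force: 0.0
[0.48671045 0.26916312 0.23877906] [5.04510449e-01 3.50892938e-01 1.75907355e-01 1.39630786e+00
 1.19550845e-03 2.82102329e+00]
```

View pics/a1.png

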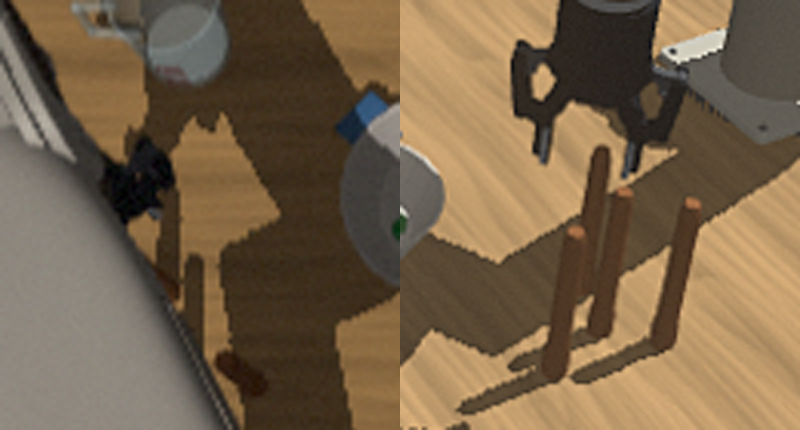

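The gripper hangs above the near stick: tips at about (585,165) in the right crop, on the stick's axis extended up from (577,232). I now descend and grip.

```bash
python3 -m creep '[0,0,-0.03,0,0.06, 0,0,-0.06,0,0.06, 0,0,-0.09,0,0.06, 0,0,-0.115,0,0.06, 0,0,-0.13,0,0.06, 0,0,-0.13,0,0.06, 0,0,-0.13,0,0.01, 0,0,-0.13,0,0.01, 0,0,-0.13,0,0.01, 0,0,-0.13,0,0.01]'; python3 -m creep '[0,0,0,0,0.01, 0,0,0,0,0.01, 0,0,0,0,0.01]'
```

```text
clock: 3.8
eef_pos: [0.4859, 0.2649, 0.1133]
tool_rot: [0.917, 0.399, 0.002, -0.001]
ft_force: [-0.8, 0.7, 2.4]
grip_width: 0.0189
grasp_force: 58.1
clock: 4.05
eef_pos: [0.486, 0.2649, 0.1133]
tool_rot: [0.917, 0.399, 0.002, -0.0]
ft_force: [-1.3, 1.1, 5.4]
grip_width: 0.0189
grasp_force: 58.5
```

```bash
python3 -m creep '[0,0,0.03,0,0.01, 0,0,0.065,0,0.01, 0.004,-0.02,0.085,0,0.01, 0.012,-0.058,0.085,0,0.01, 0.02,-0.097,0.085,0,0.01, 0.028,-0.136,0.085,0,0.01, 0.036,-0.175,0.085,0,0.01, 0.043,-0.213,0.085,0,0.01, 0.05,-0.25,0.085,0,0.01, 0.056,-0.278,0.085,0,0.01]'; python3 -m creep '[0,0,0,0,0.01, 0,0,0,0,0.01]'
cat >> h.py <<'E'
B=np.array([.572,.020]);A=np.radians(-43);EX=np.array([np.cos(A),np.sin(A)]);EY=np.array([-EX[1],EX[0]])
def drops(c,cam,k=True):
    bb=(215,150,290,225) if cam=='top' else (210,160,300,230)
    for nm,lo,hi in(('lemon',(20,120,70),(34,255,255)),('lime',(50,90,30),(85,255,255))):
        _,m=blobs(c['pixels'],lo,hi,7,bb)
        P=np.argwhere(m)[:,::-1].astype(np.float32)
        if len(P)<6: print(cam,nm,len(P));continue
        ce=cv2.kmeans(P,5,None,(3,50,.01),10,cv2.KMEANS_PP_CENTERS)[2]
        n,_,st,_=cv2.connectedComponentsWithStats(m)
        W=[wpix(c,q,.016)-B for q in ce]
        print(cam,nm,len(P),[(round(1e3*w@EX),round(1e3*w@EY)) for w in W])
def tip():
    o=bot.get_obs();w=o['eef_pos'][:2]-B
    print('tip bowl mm',round(1e3*w@EX,1),round(1e3*w@EY,1),'foot z',round(1e3*(o['eef_pos'][2]-.1133),1),'t',o['clock'],'F',np.round(o['ft_force'],1))
def view(fn,top=True):
    d=snap('scene');drops(d,'scene');b=cv2.cvtColor(d['pixels'],4)[150:240,200:310]
    b=cv2.resize(b,(440,360),interpolation=cv2.INTER_CUBIC)
    if top:
        c=snap('top');drops(c,'top');a=cv2.cvtColor(c['pixels'],4)[145:235,205:300];b=np.hstack([b,cv2.resize(a,(360,360),interpolation=cv2.INTER_CUBIC)])
    cv2.imwrite('pics/'+fn,b)
E
python3 - <<'E'
from h import *
view('b1.png');tip()
E
```

```text
clock: 4.88
eef_pos: [0.541, -0.0171, 0.1966]
tool_rot: [0.918, 0.398, -0.0, 0.001]
ft_force: [0.4, -0.5, -1.0]
grip_width: 0.0188
grasp_force: 58.5
clock: 5.05
eef_pos: [0.541, -0.0157, 0.1963]
tool_rot: [0.918, 0.397, -0.0, 0.0]
ft_force: [0.5, 0.3, -1.5]
grip_width: 0.0188
grasp_force: 58.5
scene lemon 166 [(20, 24), (44, -14), (43, 14), (21, -26), (18, 0)]
scene lime 141 [(-27, 23), (-26, -26), (-48, 10), (-24, -1), (-50, -14)]
top lemon 0
top lime 0
tip bowl mm 0.0 -45.9 foot z 83.0 t 5.15 F [-0.8 -0.4 -0.5]
```

View pics/b1.png

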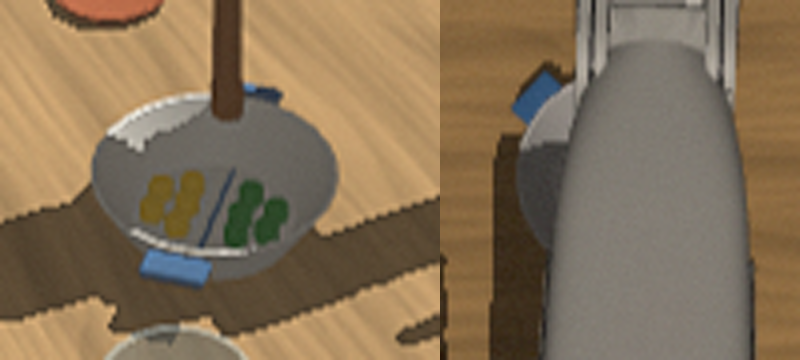

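The scene crop shows the foot above the bowl's far (-y) end at (228,115), lemons left of the line and limes right, and nothing under the foot. The top view is blocked by the arm. I descend, then stir along an arc.

```bash
python3 -m creep '[0,0,-0.025,0,0.01, 0,0,-0.05,0,0.01, 0,0,-0.065,0,0.01, 0,0,-0.074,0,0.01, 0,0,-0.074,0,0.01, 0,0,-0.074,0,0.01]'; python3 -c "
from h import *;tip()"
```

```text
clock: 5.65
eef_pos: [0.5411, -0.0129, 0.1227]
tool_rot: [0.917, 0.399, 0.0, 0.0]
ft_force: [1.2, 0.2, -0.5]
grip_width: 0.019
grasp_force: 58.7
tip bowl mm -0.1 -45.2 foot z 9.4 t 5.65 F [ 1.2  0.2 -0.5]
```

```bash
python3 -m creep '[0.012,-0.0015,0,0,0.01, 0.021,-0.005,0,0,0.01, 0.0305,-0.0065,0,0,0.01, 0.04,-0.0055,0,0,0.01, 0.0495,-0.002,0,0,0.01, 0.0575,0.0035,0,0,0.01, 0.064,0.0105,0,0,0.01, 0.0685,0.0195,0,0,0.01, 0.071,0.0285,0,0,0.01, 0.071,0.0385,0,0,0.01]'; python3 -c "
from h import *;tip();view('b2.png',False)"
```

```text
clock: 6.48
eef_pos: [0.6101, 0.0254, 0.1221]
tool_rot: [0.917, 0.399, -0.002, -0.001]
ft_force: [-4.6, -1.2, 0.7]
grip_width: 0.0187
grasp_force: 58.2
tip bowl mm 24.1 29.9 foot z 8.8 t 6.4833 F [-4.6 -1.2  0.7]
scene lemon 108 [(4, 36), (40, 32), (6, 1), (-12, 40), (22, 39)]
scene lime 135 [(-27, 23), (-28, -26), (-49, -14), (-48, 10), (-24, -2)]
```

View pics/b2.png

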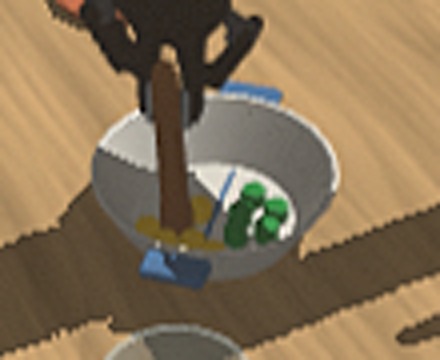

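The stick swept the lemons along the wall to the near end, around (175,235) in the crop. The limes are untouched. I continue the arc.

```bash
python3 -m creep '[-0.002,0.008,0,0,0.01, -0.0055,0.0155,0,0,0.01, -0.0105,0.0225,0,0,0.01, -0.017,0.028,0,0,0.01, -0.024,0.032,0,0,0.01, -0.032,0.0345,0,0,0.01, -0.0405,0.035,0,0,0.01, -0.0485,0.034,0,0,0.01, -0.0485,0.034,0,0,0.01]'; python3 -c "
from h import *;tip();view('b3.png',False)"
```

```text
clock: 7.28
eef_pos: [0.5639, 0.0576, 0.1239]
tool_rot: [0.917, 0.398, 0.002, 0.002]
ft_force: [0.2, -4.8, 2.6]
grip_width: 0.0187
grasp_force: 59.1
tip bowl mm -31.5 22.0 foot z 10.6 t 7.2833 F [ 0.2 -4.8  2.6]
scene lemon 92 [(-44, 23), (37, 34), (7, 2), (11, 43), (-22, 38)]
scene lime 79 [(-41, -25), (-49, -38), (-59, -15), (-48, -9), (-12, -3)]
```

View pics/b3.png

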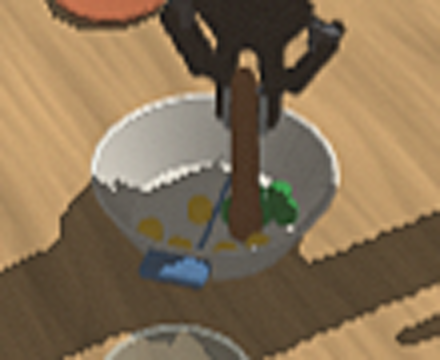

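Lemons now lie on both sides of the line; limes are packed ahead of the stick at (280,205). I continue round to carry some limes across the far end.

```bash
python3 -m creep '[-0.008,-0.0025,0,0,0.01, -0.015,-0.007,0,0,0.01, -0.021,-0.013,0,0,0.01, -0.026,-0.0195,0,0,0.01, -0.0295,-0.0275,0,0,0.01, -0.031,-0.0355,0,0,0.01, -0.0305,-0.044,0,0,0.01, -0.029,-0.052,0,0,0.01, -0.0255,-0.0595,0,0,0.01, -0.0205,-0.0665,0,0,0.01]'; python3 -c "
from h import *;tip();view('b4.png',False)"
```

```text
clock: 8.17
eef_pos: [0.5445, -0.0062, 0.1236]
tool_rot: [0.917, 0.399, 0.003, -0.002]
ft_force: [3.1, 4.9, 1.3]
grip_width: 0.0183
grasp_force: 67.0
tip bowl mm -2.3 -37.9 foot z 10.3 t 8.1667 F [3.1 4.9 1.3]
scene lemon 90 [(36, 34), (-45, 21), (7, 2), (12, 42), (-23, 37)]
scene lime 115 [(-49, -30), (19, -51), (-11, -3), (-29, -50), (-8, -16)]
```

View pics/b4.png

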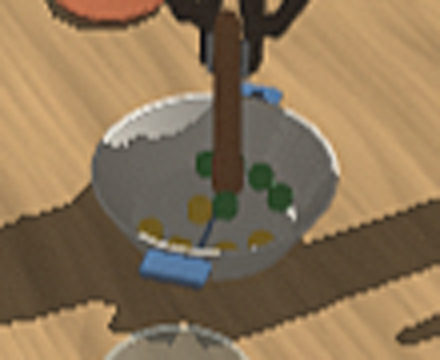

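One lime at (207,163) has crossed. One at (225,205) sits by the line with a lemon beside it, two are at the right wall, and one is probably hidden by the stick. I get behind the middle one and push it across.

```bash
python3 -m creep '[-0.0035,0.0125,0,0,0.01, -0.005,0.0255,0,0,0.01, -0.005,0.0385,0,0,0.01, 0.002,0.0475,0,0,0.01, 0.0085,0.0425,0,0,0.01, 0.015,0.0365,0,0,0.01, 0.0215,0.0305,0,0,0.01, 0.028,0.0245,0,0,0.01, 0.0335,0.0195,0,0,0.01, 0.0335,0.0195,0,0,0.01]'; python3 -c "
from h import *;tip();view('b5.png',False)"
```

```text
clock: 9.05
eef_pos: [0.5776, 0.0098, 0.122]
tool_rot: [0.918, 0.397, 0.0, 0.0]
ft_force: [0.8, -0.2, -0.8]
grip_width: 0.0185
grasp_force: 65.3
tip bowl mm 11.1 -3.7 foot z 8.7 t 9.05 F [ 0.8 -0.2 -0.8]
scene lemon 94 [(36, 33), (-45, 21), (31, 9), (-22, 38), (12, 42)]
scene lime 113 [(-41, -35), (32, -15), (-6, -55), (-55, -20), (-35, -52)]
```

View pics/b5.png

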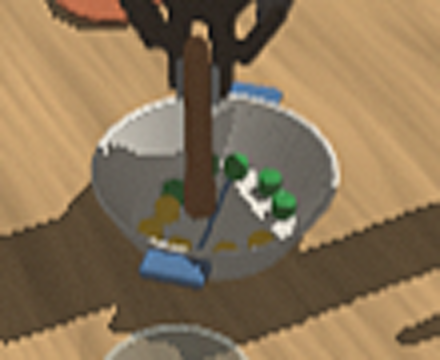

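The limes show one at (175,190) and one half behind the stick, both left of the line, with three right of it. The lemons are split 3/2. I lift out, move off and verify.

```bash
python3 -m creep '[0,0,0.025,0,0.01, 0,0,0.06,0,0.01, 0,0,0.088,0,0.01, -0.006,-0.03,0.09,0,0.01, -0.014,-0.068,0.09,0,0.01, -0.022,-0.106,0.09,0,0.01, -0.03,-0.145,0.09,0,0.01, -0.038,-0.184,0.09,0,0.01, -0.046,-0.222,0.09,0,0.01, -0.054,-0.26,0.09,0,0.01]'; python3 -c "
from h import *;tip();view('b6.png',True)"
```

```text
clock: 9.93
eef_pos: [0.5214, -0.2501, 0.2125]
tool_rot: [0.917, 0.398, 0.0, -0.0]
ft_force: [0.6, 0.9, -1.4]
grip_width: 0.0182
grasp_force: 65.3
tip bowl mm 147.2 -232.1 foot z 99.2 t 9.9333 F [ 0.6  0.9 -1.4]
scene lemon 96 [(31, 9), (-46, 20), (36, 32), (-22, 36), (11, 42)]
scene lime 133 [(32, -15), (-54, -21), (-6, -54), (18, -52), (-37, -44)]
top lemon 117 [(12, 53), (-45, 28), (39, 37), (35, 10), (-23, 48)]
top lime 105 [(-52, -21), (19, -52), (-35, -45), (34, -12), (-3, -56)]
```

View pics/b6.png

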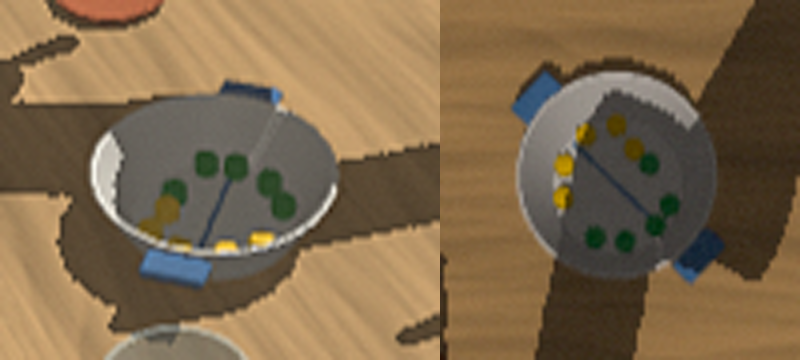

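Both views agree: x>0 holds lemons (12,53), (39,37), (35,10) and limes (19,-52), (34,-12). x<0 holds lemons (-45,28), (-23,48) and limes (-52,-21), (-35,-45). One lime sits on the line. All are in the bowl, so the stick goes to the rest.

```bash
python3 -m creep '[-0.005,-0.03,0,0,0.01, -0.01,-0.049,0,0,0.01, -0.01,-0.049,-0.03,0,0.01, -0.01,-0.049,-0.055,0,0.01, -0.01,-0.049,-0.07,0,0.01, -0.01,-0.049,-0.08,0,0.01, -0.01,-0.049,-0.08,0,0.01, -0.01,-0.049,-0.08,0,0.01]'; python3 - <<'E'
from h import *
tip()
d=snap('scene');S=5;big=cv2.resize(cv2.cvtColor(d['pixels'],4),None,fx=S,fy=S,interpolation=cv2.INTER_CUBIC)
a=np.linspace(0,6.283,60);e=bot.get_obs()['eef_pos'];zf=e[2]-.1133
for x,y,z,r,c in((.513,-.299,.012,.055,(255,0,255)),(e[0],e[1],zf,.012,(255,255,0)),(e[0],e[1],zf+.1,.0105,(255,255,0))):
    cv2.polylines(big,[((proj(d,np.c_[x+r*np.cos(a),y+r*np.sin(a),0*a+z])+.5)*S).astype(int)],True,c,1)
cv2.imwrite('pics/r1.png',big[90*S:180*S,180*S:290*S])
E
```

```text
clock: 10.7
eef_pos: [0.5125, -0.297, 0.1324]
tool_rot: [0.917, 0.399, -0.0, -0.0]
ft_force: [0.7, 1.3, -1.2]
grip_width: 0.0185
grasp_force: 65.2
tip bowl mm 172.6 -272.4 foot z 19.1 t 10.7 F [ 0.7  1.3 -1.2]
```

View pics/r1.png

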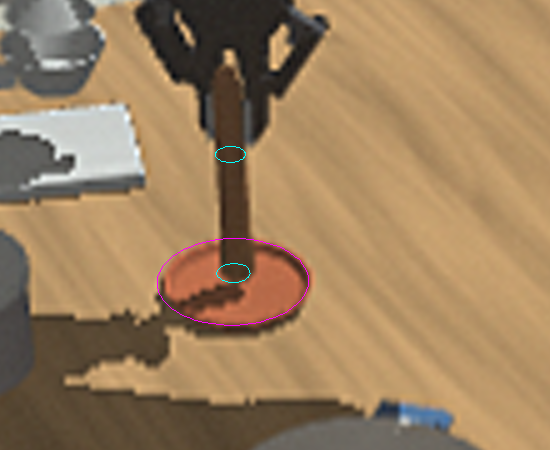

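The stick is over the middle of the dish (foot at (236,275) in the crop), very nearly upright. I lower it gently.

```bash
python3 -m creep '[0,0,-0.005,0,0.01, 0,0,-0.009,0,0.01, 0,0,-0.012,0,0.01, 0,0,-0.013,0,0.01, 0,0,-0.013,0,0.01, 0,0,-0.013,0,0.01]'; python3 -m creep '[0,0,-0.001,0,0.01, 0,0,-0.001,0,0.01, 0,0,-0.001,0,0.01]'
```

```text
clock: 11.25
eef_pos: [0.5125, -0.2975, 0.1193]
tool_rot: [0.917, 0.399, -0.0, 0.0]
ft_force: [0.1, 0.1, -0.5]
grip_width: 0.0184
grasp_force: 65.2
clock: 11.5
eef_pos: [0.5127, -0.2976, 0.1188]
tool_rot: [0.917, 0.399, 0.0, 0.0]
ft_force: [-0.2, 0.5, 1.5]
grip_width: 0.0187
grasp_force: 65.5
```

```bash
python3 -m creep '[0,0,-0.001,0,0.01, 0,0,-0.001,0,0.01, 0,0,-0.001,0,0.01]'
```

```text
clock: 11.75
eef_pos: [0.5129, -0.2977, 0.1187]
tool_rot: [0.917, 0.398, 0.001, 0.001]
ft_force: [-2.1, -0.1, 6.3]
grip_width: 0.0185
grasp_force: 66.1
```

Contact is felt at 6 N. I release gradually and evenly.

```bash
python3 -m creep '[0,0,0,0,0.021, 0,0,0,0,0.022, 0,0,0,0,0.023, 0,0,0,0,0.025, 0,0,0,0,0.028, 0,0,0,0,0.033, 0,0,0,0,0.04, 0,0,0,0,0.05, 0,0,0,0,0.06, 0,0,0,0,0.06]';python3 - <<'E'
from h import *
d=snap('scene');b=cv2.cvtColor(d['pixels'],4)[80:180,170:290];cv2.imwrite('pics/r2.png',cv2.resize(b,None,fx=5,fy=5,interpolation=2))
E
```

```text
clock: 12.58
eef_pos: [0.5125, -0.2974, 0.1173]
tool_rot: [0.917, 0.399, 0.0, 0.0]
ft_force: [0.8, 0.3, -0.2]
grip_width: 0.06
grasp_force: 0.0
```

View pics/r2.png

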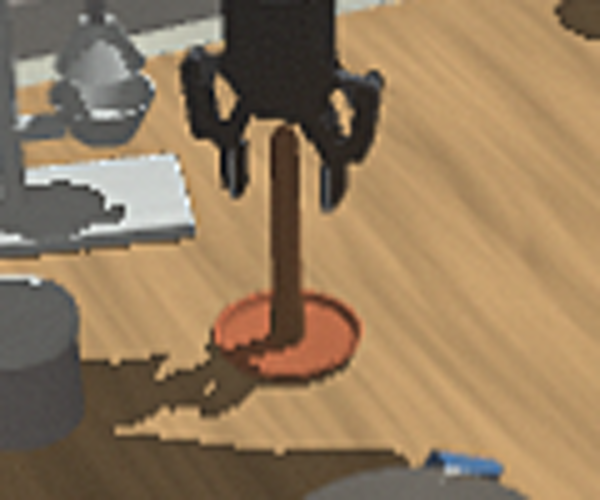

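The stick stands free in the dish, from (285,130) to (287,345), with the fingers clear on both sides. I retreat straight up and check with numbers.

```bash
python3 -m creep '[0,0,0.02,0,0.06, 0,0,0.05,0,0.06, 0,0,0.085,0,0.06, 0,0,0.12,0,0.06, -0.02,0,0.14,0,0.06, -0.05,0,0.14,0,0.06, -0.08,0,0.14,0,0.06, -0.1,0,0.14,0,0.06, -0.1,0,0.14,0,0.06, -0.1,0,0.14,0,0.06]';python3 - <<'E'
from h import *
print(bot.get_obs()['clock'])
for cam in('scene','top'):
    c=snap(cam);drops(c,cam)
    im=c['pixels'];r,g=[im[...,i].astype(float)+1 for i in (0,1)]
    for t in('jug','tin','stick'): print(t,[(round(q['score'],2),world(c,q['centre'],0).round(3)) for q in bot.place_of(cam,t)])
    b=cv2.cvtColor(im,4);b=b[60:240,150:310] if cam=='scene' else b[130:230,215:365]
    cv2.imwrite(f'pics/f_{cam}.png',cv2.resize(b,None,fx=3,fy=3))
a=cv2.imread('pics/f_scene.png')
E
```

```text
clock: 13.47
eef_pos: [0.4118, -0.2976, 0.258]
tool_rot: [0.917, 0.398, 0.0, 0.001]
ft_force: [-0.1, -0.5, 0.4]
grip_width: 0.0601
grasp_force: 0.0
13.4667
scene lemon 103 [(-46, 20), (31, 7), (11, 42), (-22, 36), (36, 31)]
scene lime 133 [(32, -16), (-37, -43), (18, -52), (-54, -21), (-6, -55)]
jug [(0.92, array([0.72, 0.27]))]
tin [(0.6, array([ 0.719, -0.304]))]
stick [(0.95, array([0.364, 0.287])), (0.79, array([0.409, 0.251])), (0.77, array([0.404, 0.207])), (0.74, array([ 0.496, -0.31 ])), (0.48, array([ 0.511, -0.008]))]
top lemon 121 [(35, 10), (-24, 48), (13, 53), (39, 37), (-46, 28)]
top lime 106 [(19, -52), (-52, -21), (35, -11), (-35, -45), (-4, -56)]
jug [(0.82, array([0.738, 0.271]))]
tin []
stick [(0.69, array([0.593, 0.07 ])), (0.68, array([0.377, 0.288])), (0.61, array([0.41 , 0.185])), (0.51, array([0.418, 0.271])), (0.45, array([ 0.503, -0.292]))]
```

View pics/f_scene.png

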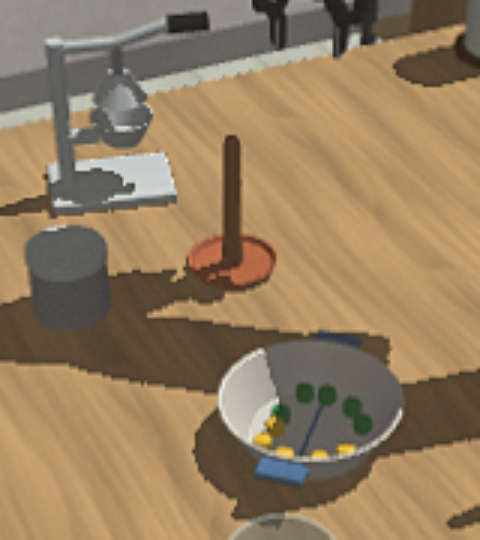

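The stick stands upright in the rest at (232,200), the ten mixed drops are in the bowl at (315,420), and the tin and jug have not moved. I hand in.

```bash
python3 -c "
from workcell import bot;print(bot.job_done())"
```

```text
the job is handed in; nothing more can be done
None
```

I stirred the drops and handed the job in at about 13.5 s: each half of the bowl holds at least two lemon and two lime drops (one lime sits on the line), all ten are in the bowl, the stick stands upright in the spoon rest, and the jug and tin appear unmoved.

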